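Sort the worktop oddments into caddy, crate and tray

TASK

Tidy the mixed things on the worktop: stand the two spice jars upright in the jar caddy, one in each bay; put the garlic and the lemon in the produce crate, resting on its floor; and lay the peeler flat in the long shallow utensil tray. Let go of everything and leave it at rest.

Things in the scene. Friction and masses are not known exactly. Their poses are not given: they have to be found in the camera images.
- jar_slim_center (a point): spice jar with a black screw cap, glass body; upright cylinder 41 mm across, 105 mm tall; this point is its centre, half-way up (52.5 mm above its foot). z up along the jar.
- jar_wide_center (a point): spice jar with a red screw cap, glass body; upright, 45 mm across, 106 mm tall; this point is its centre, half-way up (53 mm above its foot). z up along the jar.
- garlic_center (a point): bulb of garlic, pale pink-white, round, 56 mm across and 56 mm high; this point is its centre, 28 mm above its foot; widest at about that height.
- lemon_center (a point): yellow lemon lying on its side, 71 mm long along its own x axis, 53 mm wide, 51 mm high; this point is its centre, 25.5 mm above its underside. Grasp it across its 53 mm width. It may roll a little when let go.
- peeler_center (a point): vegetable peeler with a dark green handle, lying flat: 170 mm long along its own x axis, 25 mm wide, 17 mm thick; this point is its centre, 9 mm above its underside. The handle runs from x = -85 to x = +28 mm (24 mm wide, 17 mm thick) and the slim 6 mm thick blade, 14 mm wide, from there to x = +85 mm.
- jar_caddy: jar caddy: pale wooden box, open at the top, 74 mm (its x) by 144 mm (its y) and 30 mm high, a cross-wall at its middle making two bays side by side along its y axis, one jar each: bay centres at y = -35 and y = +35 mm (x = 0), each bay 64 mm along x by 64.5 mm along y inside. Walls and floor 5 mm thick; the cross-wall is as high as the walls. Origin at the centre of its underside on the worktop, z up; fixed to the worktop, so it cannot be pushed.
- crate: produce crate: pale wooden open box without divider, 180 mm (its x) by 150 mm (its y) and 40 mm high, with corner posts 46 mm high; inside 170 by 140 mm, walls and floor 5 mm thick. Origin at the centre of its underside on the worktop, z up; fixed to the worktop, so it cannot be pushed.
- tool_tray: utensil tray: shallow long pale wooden tray, open at the top, 108 mm (its x) by 218 mm (its y) and 20 mm high; inside 100 by 210 mm, walls and floor 4 mm thick. Origin at the centre of its underside on the worktop, z up; fixed to the worktop, so it cannot be pushed.
- shelf_corner (a point): not to be handled: front left corner of the underside of a wall shelf that hangs 0.48 m above the worktop, fixed. From this corner its left edge slants back to a point 255 mm further back (+x) and 133 mm further left (+y); everything behind and to the right of it is shelf and cabinets. Keep wrist and forearm from swinging into it.
Not all that is in view belongs to the job. What is shaped like the part that bears jar_wide_center but green is not meant.

How it is judged:
By the outcome, as a careful person would: the job done as asked, in the order asked, and still so for the second after the job is handed in, with the robot touching nothing.
It also fails if it takes over 128 s, if anything falls off the work surface, if the arm or the gripper's body presses on something with over 40 N, if the wrist force passes 120 N, or if a joint passes its speed limit or range.

ROBOT

A 6-joint arm with a two-finger parallel gripper is mounted at the origin on a cart in front of the work surface, level with it; the furniture and walls round the work are solid. World frame = base frame: x ahead of the robot, y to its left, z up, the work surface at z = 0. Lengths are in m, angles in degrees, forces in N, time in s.
With the tool pointing down it reaches from about 0.3 to 0.75 m from the base axis. Payload 8.5 kg.
Tool frame: the origin (TCP) lies at the very end of the fingers, on their centre line; the grasp point (between the pads) lies 19 mm behind it; z points along the fingers, y is the line along which they close (so a half turn about z gives the same grasp; the last joint's range is limited). The gripper opens to 85 mm and grips with 20 to 120 N. Pads are 22 mm wide; open, the fingers measure 114 mm over their backs; the gripper's body (76 mm by 85 mm) begins 54 mm behind the grasp point. The pads swing forward as they close: fully open they stand 13 mm farther back than shut.
Start: joints at [-85.56, 21.807, 74.336, -0, 83.858, -12.336], TCP at [0.159, -0.527, 0.231] pointing down, gripper open.
Joint ranges: [-178.18, 178.18], [-50.72, 133.34], [12.68, 142.11], [-81.47, 261.47], [9.98, 163.14], [-165.26, 165.26]. Speed limits (degrees/s): [136.94, 136.94, 180, 180, 180, 180].

INTERFACE

Orientations are given as a 3x3 rotation matrix whose columns are the frame's x, y, z axes.
In Python, from rig import env gives the robot as it stands.
- The arm moves only by the tool move_arm, never from a script. Its argument "plan" is a list of rows, each a list of 7 numbers: the turn, a rotation vector about the tool's x, y, z in degrees, then the shift along the tool's x, y, z in cm, then the gripper command: -1 is shut, 1 is fully open, values between are in proportion. In form: [[ax, ay, az, tx, ty, tz, jaw], ...]. A call has 1 to 5 rows; each row is the pose to reach, as a shift and turn from the pose commanded when the call began, along the tool's axes at that moment; what a row does not reach only later rows make up. A row lasts 1/10 s, in which the tool goes at most 50 mm and 8.59 degrees, less where a joint would pass 70% of its speed; a pose out of reach is approached as far as the arm can. A call with a gripper value outside its range is refused whole. The fingers move at their own pace and stop on an object; "squeeze" is the grip in N (left out, the last holds). Time passes only in rows, so rows that repeat a pose let the fingers close. It gives the time, the measured TCP pose, the force, the opening and the grip force at its end, in the units of the state.
- env.observe(): the state, without advancing time (a new reading comes with each control period).
- env.get_image(name): name is "scene" or "top"; returns a dict with "color" (400x640x3 uint8, red, green, blue), "fov_y" (degrees; the focal length in pixels is half the picture's height over the tangent of half this angle, whatever the lens; pixels are square), "cx", "cy" (the principal point, pixels), "distortion" ([k1, k2, p1, p2, k3] as OpenCV has them; the pictures are not rectified), "R" (3x3) and "t" (3): a world point X has camera coordinates R X + t. Camera axes: x right, y down, z forward; pixel columns grow to the right and rows downward; lengths in m; the calibration is good to about 2 mm. A picture is of the moment at which its call begins. There is no depth.
- env.close_job(): hands the job in; it is judged then, once.
Trained networks look in a picture, given as the dict that the camera call returned (one of the last four; its "shot" number tells which), for a name from the list of things; names that differ only in an ending like _2 or _b are one class to them, and where a whole thing is asked for, a point or a joint stands for the part that bears it (a point fixed in the world has none). Each returns a list of dicts, best first, with "conf" (0 to 1); they miss things now and then, are a little off and sometimes report something else, mostly with a low value. They report only what shows in the picture. A call takes as long as a camera call. They do not tell look-alikes from the thing itself.
- env.outline_of(target, picture): "mask" (400x640 bool, what is visible of it) and "bbox" ([centre column, centre row, width, height] in pixels, round what is visible of it).
- env.tip_of(target, picture): "pixel" ([column, row] in pixels: a listed point, or the origin of a listed thing).
The state is a dict: "time_s": time; "q": joint angles; "qvel": joint speeds; "joint_efforts": joint torques, N m; "position": TCP position; "tool_rot": TCP orientation; "ft_force": force on the tool from outside, world axes, zero at the start; "wrist_torque": the same for the moment, N m; "grip_width": finger opening in m; "gripper_force": force on a finger pad.
Only numpy, scipy, OpenCV 4.12 (cv2) and the standard library are available. Lean on these libraries where they do the work, as an engineer would, in place of code of your own. Each camera call takes 0.05 s, during which the arm holds its last target. There are 200 camera calls.

## Working session

There is one attempt and no reset: what is moved stays moved. The work goes in short steps, Python scripts to look and compute and a tool call to move; the robot and the scene stay as the last step left them, time stands still between calls to the robot, and variables do not carry over. Pictures are saved under pics/ and viewed, at most 14 in all, crops included, and the job is handed in when it is done.

Besides the shell and the picture viewer there is one more tool, called after "Request:" as name([rows], argument=value, ...), one row to a line, values as JSON. move_arm: Moves the arm, as the interface text tells. Its arguments: {"type":"object","properties":{"plan":{"type":"array"},"squeeze":{"type":"number"}},"required":["plan"]}

```bash
mkdir -p pics; ls
cat > h.py <<'E'
import numpy as np, cv2
from rig import env
def K(p):
    f=200/np.tan(np.radians(p["fov_y"])/2); return np.array([[f,0,p["cx"]],[0,f,p["cy"]],[0,0,1.]])
def ray(p,px):
    u=cv2.undistortPoints(np.array([[px]],float),K(p),np.array(p["distortion"],float))[0,0]
    R=np.array(p["R"]);t=np.array(p["t"]); return -R.T@t, R.T@np.array([u[0],u[1],1])
def atz(p,px,z):
    c,d=ray(p,px); return c+d*(z-c[2])/d[2]
def proj(p,X):
    X=np.atleast_2d(np.array(X,float))
    return cv2.projectPoints(X,cv2.Rodrigues(np.array(p["R"]))[0],np.array(p["t"],float),K(p),np.array(p["distortion"],float))[0][:,0]
def tri(rays):
    A=0;b=0
    for c,d in rays:
        d=d/np.linalg.norm(d);P=np.eye(3)-np.outer(d,d);A=A+P;b=b+P@c
    return np.linalg.solve(A,b)
def save(p,n): cv2.imwrite("pics/"+n,p["color"][:,:,::-1])
E
python3 - <<'E'
from h import *
s=env.observe(); print({k:np.round(v,3).tolist() for k,v in s.items()})
P={n:env.get_image(n) for n in("scene","top")}
for n,p in P.items():
    save(p,n+"0.png"); print(n,np.round(-np.array(p["R"]).T@p["t"],3),np.round(np.array(p["R"])[2],2))
Z=dict(jar_slim_center=.0525,jar_wide_center=.053,garlic_center=.028,lemon_center=.0255,peeler_center=.009,jar_caddy=0,crate=0,tool_tray=0,shelf_corner=.48)
for t,z in Z.items():
    for n,p in P.items():
        for r in env.tip_of(t,p)[:3]: print(t,n,round(r["conf"],2),np.round(r["pixel"],1),np.round(atz(p,r["pixel"],z),3))
E
```

```text
pics
{'time_s': 0.0, 'q': [-85.559, 21.843, 74.386, 0.0, 83.857, -12.337], 'qvel': [-0.016, 0.019, 0.023, 0.072, 0.012, 0.104], 'joint_efforts': [-0.004, -44.847, -23.127, -0.0, 0.005, -0.0], 'position': [0.159, -0.526, 0.231], 'tool_rot': [[0.957, 0.289, -0.0], [0.289, -0.957, 0.001], [0.0, -0.001, -1.0]], 'ft_force': [-0.084, 0.467, -0.157], 'wrist_torque': [-0.027, -0.018, 0.045], 'gripper_force': 0.0, 'grip_width': 0.085}
scene [ 0.111 -0.695  1.324] [ 0.28  0.55 -0.78]
top [-0.083  0.288  1.478] [ 0.41 -0.2  -0.89]
jar_slim_center scene 0.49 [311.6 231.6] [0.46  0.067 0.052]
jar_slim_center top 0.68 [311.  244.6] [0.44  0.074 0.052]
jar_wide_center scene 0.75 [300.1 305. ] [ 0.301 -0.163  0.053]
jar_wide_center scene 0.61 [328.9 275. ] [ 0.432 -0.113  0.053]
jar_wide_center top 0.68 [358.7 222.3] [ 0.437 -0.102  0.053]
garlic_center scene 0.48 [296.9 221.4] [0.439 0.147 0.028]
garlic_center top 0.78 [287.4 259.4] [0.439 0.162 0.028]
lemon_center scene 0.5 [314.8 252.6] [ 0.437 -0.     0.026]
lemon_center scene 0.3 [348.7 332. ] [ 0.399 -0.302  0.026]
lemon_center top 0.71 [337.2 236.5] [ 0.436 -0.021  0.026]
lemon_center top 0.39 [242.8 291.2] [0.409 0.334 0.026]
peeler_center scene 0.76 [347.2 214. ] [0.627 0.1   0.009]
peeler_center top 0.59 [281.3 209.3] [0.622 0.1   0.009]
jar_caddy scene 0.95 [345.2 331.3] [ 0.396 -0.287  0.   ]
crate scene 0.66 [319.6 177.2] [0.624 0.319 0.   ]
crate top 0.61 [221.5 238.2] [0.622 0.327 0.   ]
tool_tray top 0.64 [243.1 292.9] [0.412 0.336 0.   ]
shelf_corner scene 0.67 [379.6 189.4] [ 0.553 -0.157  0.48 ]
shelf_corner top 0.57 [365.2 112.5] [ 0.55  -0.157  0.48 ]
```

Run:
```python
import cv2
a=cv2.imread("pics/scene0.png")[130:400,200:480];b=cv2.imread("pics/top0.png")[90:360,150:480]
cv2.imwrite("pics/s1.png",cv2.resize(a,None,fx=2.2,fy=2.2));cv2.imwrite("pics/t1.png",cv2.resize(b,None,fx=2.2,fy=2.2))
```

```text
(no output)
```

View pics/s1.png

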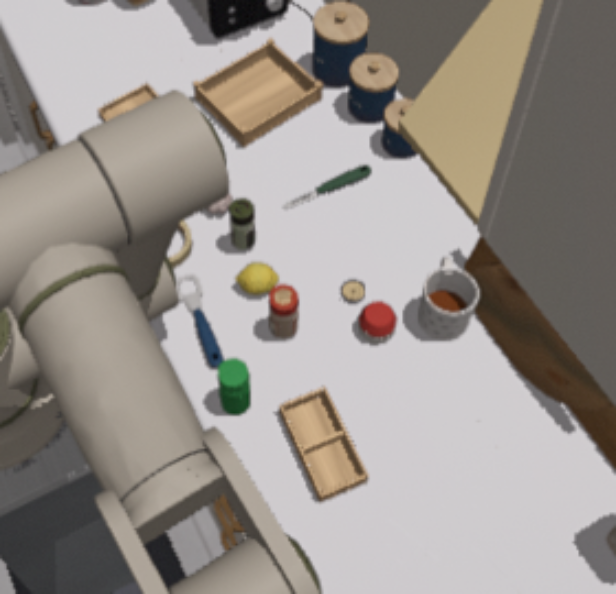

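View pics/t1.png

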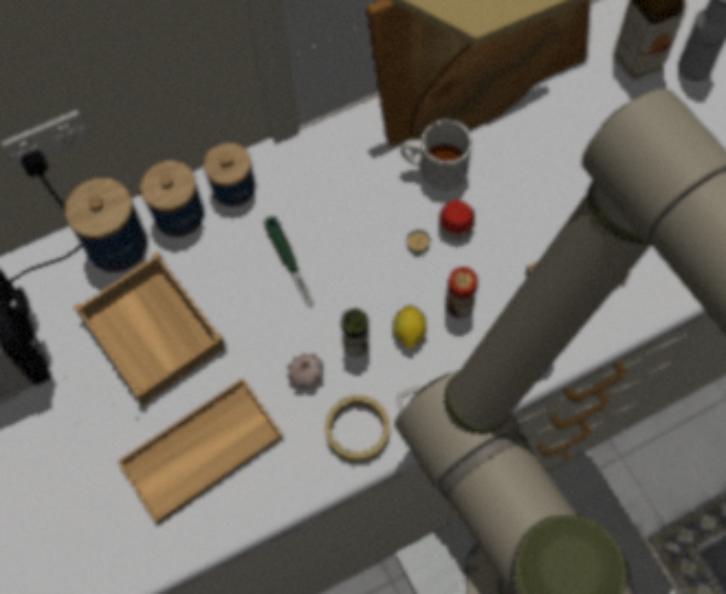

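The pictures show the black-cap jar (scene 311,232), red-cap jar (329,275), lemon, garlic and green peeler. There are decoys: the green jar (306,305), the blue peeler and a red lid. The caddy is at scene (345,331), the crate and tray on the left. Next I fit the shape models to the masks.

```bash
cat > fit.py <<'E'
from h import *
from scipy.optimize import minimize
def box(x0,x1,y0,y1,z0,z1): return np.array([[x,y,z] for x in(x0,x1) for y in(y0,y1) for z in(z0,z1)])
def cyl(r,h):
    a=np.linspace(0,2*np.pi,24,endpoint=False); return np.array([[r*np.cos(t),r*np.sin(t),z] for t in a for z in(0,h)])
def ell(a,b,c):
    g=np.random.default_rng(0).normal(size=(300,3)); g/=np.linalg.norm(g,axis=1)[:,None]; return g*[a,b,c]+[0,0,c]
M=dict(jar_slim_center=[cyl(.0205,.105)],jar_wide_center=[cyl(.0225,.106)],garlic_center=[ell(.028,.028,.028)],
 lemon_center=[ell(.0355,.0265,.0255)],peeler_center=[box(-.085,.028,-.012,.012,0,.017),box(.028,.085,-.007,.007,.006,.012)],
 jar_caddy=[box(-.037,.037,-.072,.072,0,.03)],crate=[box(-.09,.09,-.075,.075,0,.041)],tool_tray=[box(-.054,.054,-.109,.109,0,.02)])
def render(p,parts,v,z=0,S=4):
    c,s=np.cos(v[2]),np.sin(v[2]);R=np.array([[c,-s,0],[s,c,0],[0,0,1]])
    m=np.zeros((400*S,640*S),np.uint8)
    for q in parts:
        u=(proj(p,q@R.T+[v[0],v[1],z])+.5)*S
        cv2.fillConvexPoly(m,cv2.convexHull(np.round(u).astype(np.int32)),1)
    return m
def fit(t,views,x0,yaws):
    """views: list of (picture,mask)"""
    big=[(p,cv2.resize(m.astype(np.uint8),None,fx=4,fy=4,interpolation=cv2.INTER_NEAREST)) for p,m in views]
    def cost(v):
        L=0
        for p,m in big:
            r=render(p,M[t],v); L+=1-(r&m).sum()/max((r|m).sum(),1)
        return L/len(big)
    best=None
    for y in yaws:
        s=np.array([[x0[0],x0[1],y]]*4); s[1,0]+=.01;s[2,1]+=.01;s[3,2]+=.2
        o=minimize(cost,s[0],method="Nelder-Mead",options=dict(initial_simplex=s,xatol=2e-4,fatol=1e-4,maxfev=120))
        if best is None or o.fun<best.fun: best=o
    return best
def masks(t,pics,x0):
    out=[]
    for p in pics:
        for r in env.outline_of(t,p):
            px=proj(p,[x0[0],x0[1],.03])[0]
            if r["conf"]>.25 and np.hypot(*(np.array(r["bbox"][:2])-px))<14: out.append((p,r["mask"]));break
    return out
E
python3 - <<'E'
from fit import *
P=[env.get_image("scene"),env.get_image("top")]
X=dict(jar_slim_center=(.45,.07),jar_wide_center=(.435,-.107),garlic_center=(.439,.157),lemon_center=(.436,-.012),peeler_center=(.625,.1),jar_caddy=(.396,-.287),crate=(.623,.323),tool_tray=(.412,.336))
for t,x in X.items():
    for sel in ([P,P[:1],P[1:]]):
        v=masks(t,sel,x)
        if not v: print(t,"none"); continue
        o=fit(t,v,x,[0] if "jar_" in t and "caddy" not in t or "garlic" in t else np.radians([0,45,90,135]+([-45,-90,-135,180] if "peel" in t else [])))
        print(t,len(v),round(o.fun,3),np.round(o.x[:2],4),round(np.degrees(o.x[2]),1))
E
```

```text
jar_slim_center 2 0.084 [0.4535 0.0702] 3.1
jar_slim_center 1 0.072 [0.4521 0.0684] 8.5
jar_slim_center 1 0.075 [0.4543 0.0702] -3.7
jar_wide_center 2 0.114 [ 0.4359 -0.1023] 7.4
jar_wide_center 1 0.084 [ 0.4355 -0.1029] 9.9
jar_wide_center 1 0.11 [ 0.4323 -0.0992] -2.7
garlic_center 1 0.229 [0.4443 0.1578] 2.5
garlic_center none
garlic_center 1 0.229 [0.4443 0.1578] 2.5
lemon_center 2 0.147 [ 0.4356 -0.0172] -33.7
lemon_center 1 0.091 [ 0.4357 -0.0173] -28.8
lemon_center 1 0.2 [ 0.4343 -0.015 ] -23.9
peeler_center 2 0.348 [0.6293 0.0969] -179.6
peeler_center 1 0.261 [0.6277 0.0961] 181.9
peeler_center 1 0.389 [0.6382 0.0998] -183.1
jar_caddy 1 0.051 [ 0.3966 -0.2901] -5.1
jar_caddy 1 0.051 [ 0.3966 -0.2901] -5.1
jar_caddy none
crate 2 0.046 [0.6188 0.3382] 10.8
crate 1 0.036 [0.6197 0.3361] 10.9
crate 1 0.045 [0.6194 0.3392] 10.2
tool_tray 1 0.038 [0.4101 0.3437] 7.9
tool_tray none
tool_tray 1 0.038 [0.4101 0.3437] 7.9
```

```bash
cat > plan.py <<'E'
from h import *
import json
def plan(*wps):
    """wps: (x,y,z,yaw_of_tool_x,jaw[,hold]); prints move calls. hold: extra 5-row waits"""
    s=env.observe(); p=np.array(s["position"]); R=np.array(s["tool_rot"]); yaw=np.degrees(np.arctan2(R[1,0],R[0,0]))
    print("t",round(s["time_s"],2),"at",np.round(p,4),"yaw",round(yaw,1),"w",round(s["grip_width"],4),"tilt",np.round(R[:2,2],3))
    for x,y,z,ty,jaw,*n in wps:
        q=np.array([x,y,z]); d=q-p; dy=(ty-yaw+180)%360-180
        k=max(1,int(np.ceil(max(np.linalg.norm(d)/.2,abs(dy)/38))))
        for i in range(k):
            st=(q-p)/(k-i); sy=round(((ty-yaw+180)%360-180)/(k-i))
            rows=max(1,int(np.ceil(max(np.linalg.norm(st)/.05,abs(sy)/8.59)-.02))); rows=min(5,rows+1)
            a=np.radians(yaw); X=np.array([np.cos(a),np.sin(a),0]); Y=np.array([np.sin(a),-np.cos(a),0])
            t=np.round([st@X*100,st@Y*100,-st[2]*100],1)
            print([0,0,-sy,*t.tolist(),jaw],"x",rows)
            p=p+(X*t[0]+Y*t[1]-np.array([0,0,1])*t[2])/100; yaw+=sy
E
python3 -c "
from plan import *
plan((.3,-.25,.18,52,1),(.453,.07,.18,85,1),(.453,.070,.055,85,1))"
```

```text
t 2.7 at [ 0.1587 -0.5266  0.2313] yaw 16.8 w 0.0853 tilt [-0. -0.]
[0, 0, -18, 10.8, -11.2, 2.6, 1] x 5
[0, 0, -17, 13.6, -7.3, 2.5, 1] x 5
[0, 0, -17, 17.3, -3.9, 0.0, 1] x 5
[0, 0, -16, 17.7, 1.3, 0.0, 1] x 5
[0, 0, 0, 0.0, 0.0, 12.5, 1] x 4
```

Request:
move_arm([
  [0,0,-18,10.8,-11.2,2.6,1],
  [0,0,-18,10.8,-11.2,2.6,1],
  [0,0,-18,10.8,-11.2,2.6,1],
  [0,0,-18,10.8,-11.2,2.6,1],
  [0,0,-18,10.8,-11.2,2.6,1],
], squeeze=30)

```text
time_s: 3.2
position: [0.2304, -0.3873, 0.2056]
tool_rot: [[0.82, 0.572, 0.0], [0.572, -0.82, -0.0], [-0.0, 0.0, -1.0]]
ft_force: [0.0, -0.5, 0.3]
grip_width: 0.0852
gripper_force: 0.0
```

Request:
move_arm([
  [0,0,-17,13.6,-7.3,2.5,1],
  [0,0,-17,13.6,-7.3,2.5,1],
  [0,0,-17,13.6,-7.3,2.5,1],
  [0,0,-17,13.6,-7.3,2.5,1],
  [0,0,-17,13.6,-7.3,2.5,1],
])

```text
time_s: 3.7
position: [0.3004, -0.2512, 0.1806]
tool_rot: [[0.618, 0.786, 0.0], [0.786, -0.618, -0.001], [-0.001, 0.001, -1.0]]
ft_force: [0.4, -0.8, 0.8]
grip_width: 0.0857
gripper_force: 0.0
```

Request:
move_arm([
  [0,0,-17,17.3,-3.9,0,1],
  [0,0,-17,17.3,-3.9,0,1],
  [0,0,-17,17.3,-3.9,0,1],
  [0,0,-17,17.3,-3.9,0,1],
  [0,0,-17,17.3,-3.9,0,1],
])

```text
time_s: 4.2
position: [0.3778, -0.0904, 0.1807]
tool_rot: [[0.36, 0.933, 0.001], [0.933, -0.36, -0.001], [-0.0, 0.001, -1.0]]
ft_force: [-1.5, -1.4, 0.3]
grip_width: 0.0853
gripper_force: 0.0
```

Request:
move_arm([
  [0,0,-16,17.7,1.3,0,1],
  [0,0,-16,17.7,1.3,0,1],
  [0,0,-16,17.7,1.3,0,1],
  [0,0,-16,17.7,1.3,0,1],
  [0,0,-16,17.7,1.3,0,1],
])

```text
time_s: 4.7
position: [0.4548, 0.0697, 0.1803]
tool_rot: [[0.09, 0.996, 0.001], [0.996, -0.09, -0.0], [-0.0, 0.001, -1.0]]
ft_force: [0.5, -0.6, 0.5]
grip_width: 0.0856
gripper_force: 0.0
```

```bash
python3 -c "
from plan import *
plan((.453,.07,.055,85,1))
a=env.get_image('scene');b=env.get_image('top')
c=np.hstack([a['color'][130:400,200:480],b['color'][120:390,160:440]])
cv2.imwrite('pics/a2.png',cv2.resize(c,None,fx=1.42,fy=1.42)[:,:,::-1])
from fit import *
for t,x in dict(jar_caddy=(.396,-.29),jar_wide_center=(.435,-.103),lemon_center=(.4357,-.017),tool_tray=(.41,.344)).items():
    for s in ([a],[b]):
        v=masks(t,s,x)
        if v:
            o=fit(t,v,x,np.radians([0,-45,90])); print(t,s is a,round(o.fun,3),np.round(o.x[:2],4),round(np.degrees(o.x[2]),1))
"
```

```text
t 4.7 at [0.4548 0.0697 0.1803] yaw 84.8 w 0.0856 tilt [ 0.001 -0.   ]
[0, 0, 0, 0.0, -0.2, 12.5, 1] x 4
jar_caddy False 0.043 [ 0.3956 -0.2921] 173.6
jar_caddy False 0.038 [ 0.3945 -0.2921] -4.5
jar_wide_center False 0.073 [ 0.4354 -0.1029] 9.8
lemon_center False 0.206 [ 0.4393 -0.0152] 5.4
tool_tray False 0.266 [0.4104 0.3404] 5.9
tool_tray False 0.201 [0.4089 0.3465] 8.3
```

View pics/a2.png

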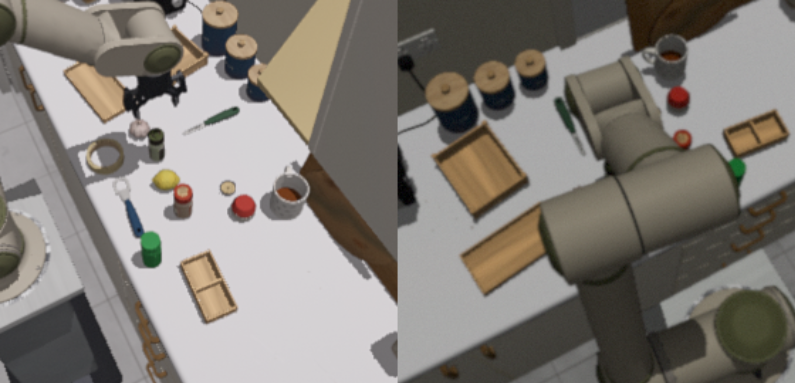

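The gripper (scene view) hangs above the black-cap jar, and nothing has moved. I'll descend and grip.

Request:
move_arm([
  [0,0,0,0,-0.2,5,1],
  [0,0,0,0,-0.2,10,1],
  [0,0,0,0,-0.2,12.5,1],
  [0,0,0,0,-0.2,12.5,1],
  [0,0,0,0,-0.2,12.5,1],
])

```text
time_s: 5.7
position: [0.451, 0.0697, 0.0561]
tool_rot: [[0.091, 0.996, 0.001], [0.996, -0.091, -0.0], [0.0, 0.001, -1.0]]
ft_force: [0.2, -0.2, 0.5]
grip_width: 0.0855
gripper_force: 0.0
```

Request:
move_arm([
  [0,0,0,0,0,0,-1],
  [0,0,0,0,0,0,-1],
  [0,0,0,0,0,0,-1],
  [0,0,0,0,0,0,-1],
  [0,0,0,0,0,0,-1],
], squeeze=35)

```text
time_s: 6.2
position: [0.4508, 0.0699, 0.0562]
tool_rot: [[0.091, 0.996, 0.001], [0.996, -0.091, -0.0], [-0.0, 0.001, -1.0]]
ft_force: [-2.5, 0.4, 7.8]
grip_width: 0.0402
gripper_force: 34.2
```

Request:
move_arm([
  [0,0,0,0,0,0,-1],
  [0,0,0,0,0,0,-1],
  [0,0,0,0,0,0,-1],
  [0,0,0,0,0,0,-1],
  [0,0,0,0,0,0,-1],
])

```text
time_s: 6.7
position: [0.4508, 0.0699, 0.0562]
tool_rot: [[0.091, 0.996, 0.001], [0.996, -0.091, -0.0], [-0.0, 0.001, -1.0]]
ft_force: [-1.5, -0.0, 7.1]
grip_width: 0.04
gripper_force: 34.2
```

```bash
python3 -c "
from plan import *
plan((.4508,.0699,.2,85,-1),(.392,-.326,.2,85,-1),(.392,-.326,.075,85,-1))"
```

```text
t 6.7 at [0.4508 0.0699 0.0562] yaw 84.8 w 0.04 tilt [ 0.001 -0.   ]
[0, 0, 0, 0.0, 0.0, -14.4, -1] x 4
[0, 0, 0, -13.3, -0.8, 0.0, -1] x 4
[0, 0, 0, -13.3, -0.7, 0.0, -1] x 4
[0, 0, 0, -13.4, -0.8, 0.0, -1] x 4
[0, 0, 0, 0.0, 0.0, 12.5, -1] x 4
```

Request:
move_arm([
  [0,0,0,0,0,-2,-1],
  [0,0,0,0,0,-5,-1],
  [0,0,0,0,0,-9,-1],
  [0,0,0,0,0,-12.5,-1],
  [0,0,0,0,0,-14.4,-1],
])

```text
time_s: 7.2
position: [0.451, 0.0699, 0.2024]
tool_rot: [[0.091, 0.996, 0.004], [0.996, -0.091, -0.0], [-0.0, 0.004, -1.0]]
ft_force: [0.6, 0.7, -1.3]
grip_width: 0.0408
gripper_force: 35.5
```

Request:
move_arm([
  [0,0,0,-1.5,0,0,-1],
  [0,0,0,-4,-0.2,0,-1],
  [0,0,0,-7,-0.4,0,-1],
  [0,0,0,-10,-0.6,0,-1],
  [0,0,0,-13.3,-0.8,0,-1],
])

```text
time_s: 7.7
position: [0.4299, -0.0627, 0.1996]
tool_rot: [[0.09, 0.996, 0.0], [0.996, -0.09, -0.0], [-0.0, 0.0, -1.0]]
ft_force: [0.7, 0.4, -0.8]
grip_width: 0.0401
gripper_force: 35.5
```

Request:
move_arm([
  [0,0,0,-3,-0.2,0,-1],
  [0,0,0,-6,-0.3,0,-1],
  [0,0,0,-9,-0.5,0,-1],
  [0,0,0,-12,-0.6,0,-1],
  [0,0,0,-14,-0.8,0,-1],
])

```text
time_s: 8.2
position: [0.4093, -0.2022, 0.1995]
tool_rot: [[0.092, 0.996, 0.0], [0.996, -0.092, -0.0], [-0.0, 0.0, -1.0]]
ft_force: [0.9, 0.7, -1.3]
grip_width: 0.04
gripper_force: 35.5
```

Request:
move_arm([
  [0,0,0,-3,-0.2,0,-1],
  [0,0,0,-6,-0.3,0,-1],
  [0,0,0,-9,-0.5,0,-1],
  [0,0,0,-11,-0.6,0,-1],
  [0,0,0,-12.7,-0.7,0,-1],
])

```text
time_s: 8.7
position: [0.3908, -0.3274, 0.1994]
tool_rot: [[0.092, 0.996, -0.0], [0.996, -0.092, 0.0], [0.0, -0.0, -1.0]]
ft_force: [-0.4, -0.5, -1.5]
grip_width: 0.0398
gripper_force: 35.5
```

```bash
python3 -c "
from fit import *
a=env.get_image('scene');b=env.get_image('top')
s=env.observe(); print(np.round(s['position'],4),s['grip_width'],s['gripper_force'])
c=np.hstack([a['color'][230:390,240:440],b['color'][150:310,330:530]])
cv2.imwrite('pics/a3.png',cv2.resize(c,None,fx=2,fy=2)[:,:,::-1])
for p in(a,b): print(np.round(proj(p,[s['position'][0],s['position'][1],s['position'][2]-.0037])[0],1), [(r['conf'],np.round(r['pixel'],1)) for r in env.tip_of('jar_slim_center',p)[:2]])
"
```

```text
[ 0.3908 -0.3279  0.1992] 0.0404319569971713 35.53961914032698
[353.3 318.9] []
[431.6 184.8] [(0.39, array([219.8, 240.6]))]
```

View pics/a3.png

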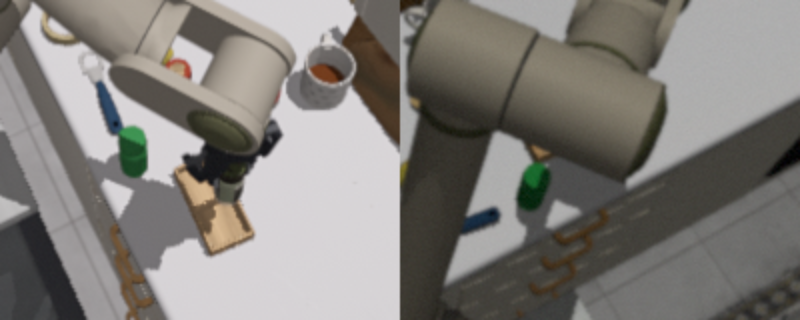

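The jar is held upright over the far bay (crop, about 228,188). Lowering it.

Request:
move_arm([
  [0,0,0,0.1,-0.1,3,-1],
  [0,0,0,0.1,-0.1,6.5,-1],
  [0,0,0,0.1,-0.1,10,-1],
  [0,0,0,0.1,-0.1,12.2,-1],
  [0,0,0,0.1,-0.1,13,-1],
])

```text
time_s: 9.4
position: [0.3899, -0.3235, 0.0677]
tool_rot: [[0.09, 0.996, -0.002], [0.996, -0.09, 0.003], [0.003, -0.002, -1.0]]
ft_force: [0.6, 0.3, -0.4]
grip_width: 0.0401
gripper_force: 35.6
```

Request:
move_arm([
  [0,0,0,0,0,0.3,-1],
  [0,0,0,0,0,0.6,-1],
  [0,0,0,0,0,0.7,-1],
  [0,0,0,0,0,0.7,-1],
])

```text
time_s: 9.8
position: [0.3905, -0.3255, 0.063]
tool_rot: [[0.091, 0.996, 0.001], [0.996, -0.091, -0.001], [-0.001, 0.001, -1.0]]
ft_force: [0.6, 1.1, 0.1]
grip_width: 0.04
gripper_force: 35.6
```

Request:
move_arm([
  [0,0,0,0,0,0.1,-1],
  [0,0,0,0,0,0.1,0.1],
  [0,0,0,0,0,0.1,0.6],
  [0,0,0,0,0,0.1,0.8],
  [0,0,0,0,0,0.1,0.8],
])

```text
time_s: 10.3
position: [0.3903, -0.3254, 0.0614]
tool_rot: [[0.091, 0.996, 0.0], [0.996, -0.091, -0.0], [-0.0, 0.0, -1.0]]
ft_force: [-0.0, 0.3, -0.2]
grip_width: 0.0767
gripper_force: 0.0
```

Request:
move_arm([
  [0,0,0,0,0,0,0.8],
  [0,0,0,0,0,-2,1],
  [0,0,0,0,0,-6,1],
  [0,0,0,0,0,-10.5,1],
  [0,0,0,0,0,-13,1],
])

```text
time_s: 10.8
position: [0.3907, -0.3258, 0.1947]
tool_rot: [[0.091, 0.996, 0.003], [0.996, -0.091, -0.003], [-0.003, 0.003, -1.0]]
ft_force: [-0.0, 0.0, 0.3]
grip_width: 0.0854
gripper_force: 0.0
```

```bash
python3 -c "
from plan import *
plan((.4355,-.1027,.18,85,1),(.4355,-.1027,.056,85,1))"
```

```text
t 10.8 at [ 0.3907 -0.3258  0.1947] yaw 84.8 w 0.0854 tilt [ 0.003 -0.003]
[0, 0, 0, 11.3, 1.2, 0.7, 1] x 4
[0, 0, 0, 11.3, 1.2, 0.8, 1] x 4
[0, 0, 0, 0.0, 0.0, 12.4, 1] x 4
```

Request:
move_arm([
  [0,0,0,5,0.5,0.3,1],
  [0,0,0,10,1,0.6,1],
  [0,0,0,15,1.6,0.9,1],
  [0,0,0,20,2.1,1.2,1],
  [0,0,0,22.6,2.4,1.2,1],
])

```text
time_s: 11.3
position: [0.4344, -0.0992, 0.1792]
tool_rot: [[0.089, 0.996, -0.001], [0.996, -0.089, 0.001], [0.001, -0.001, -1.0]]
ft_force: [-0.2, -0.8, 0.6]
grip_width: 0.0854
gripper_force: 0.0
```

```bash
python3 -c "
from plan import *
from fit import *
plan((.4355,-.1027,.056,85,1))
a=env.get_image('scene');b=env.get_image('top')
c=np.hstack([a['color'][200:380,220:420],b['color'][130:310,300:500]])
cv2.imwrite('pics/a4.png',cv2.resize(c,None,fx=2,fy=2)[:,:,::-1])
for t,x in dict(jar_slim_center=(.392,-.326),jar_wide_center=(.435,-.103)).items():
    for s in ([a],[b]):
        v=masks(t,s,x)
        if v: o=fit(t,v,x,[0]); print(t,s[0] is a,round(o.fun,3),np.round(o.x[:2],4))
"
```

```text
t 11.3 at [ 0.4344 -0.0992  0.1792] yaw 84.9 w 0.0854 tilt [-0.001  0.001]
[0, 0, 0, -0.3, 0.1, 12.3, 1] x 4
jar_slim_center True 0.052 [ 0.3936 -0.3263]
jar_slim_center False 0.198 [ 0.3934 -0.3312]
jar_wide_center True 0.067 [ 0.4351 -0.1033]
```

View pics/a4.png

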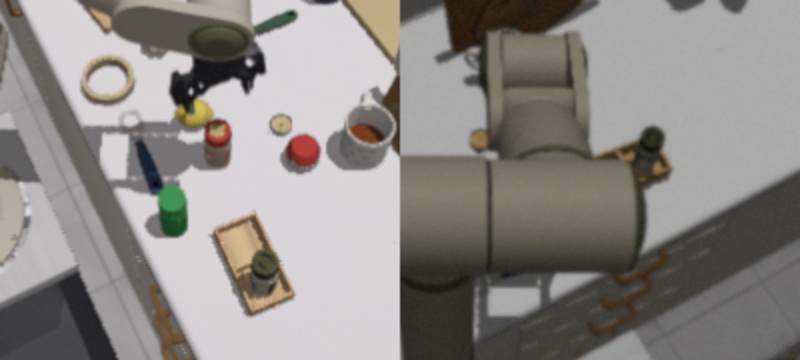

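The black-cap jar stands upright in the far bay (crop 263,272) and the gripper is over the red jar.

Request:
move_arm([
  [0,0,0,-0.1,0,4,1],
  [0,0,0,-0.1,0,8,1],
  [0,0,0,-0.1,0,11.5,1],
  [0,0,0,-0.1,0,12.3,1],
  [0,0,0,-0.1,0,12.3,1],
])

```text
time_s: 12.1
position: [0.4345, -0.1041, 0.056]
tool_rot: [[0.092, 0.996, -0.002], [0.996, -0.092, 0.001], [0.001, -0.002, -1.0]]
ft_force: [0.6, -0.1, 0.1]
grip_width: 0.0856
gripper_force: 0.0
```

Request:
move_arm([
  [0,0,0,0,0,0,1],
  [0,0,0,0,0,0,-1],
  [0,0,0,0,0,0,-1],
  [0,0,0,0,0,0,-1],
  [0,0,0,0,0,0,-1],
])

```text
time_s: 12.6
position: [0.4346, -0.1035, 0.0571]
tool_rot: [[0.091, 0.996, 0.0], [0.996, -0.091, -0.001], [-0.001, 0.0, -1.0]]
ft_force: [-3.8, -0.2, 7.3]
grip_width: 0.0437
gripper_force: 34.1
```

Request:
move_arm([
  [0,0,0,0,0,0,-1],
  [0,0,0,0,0,0,-1],
  [0,0,0,0,0,0,-1],
  [0,0,0,0,0,0,-1],
])

```text
time_s: 13.0
position: [0.4346, -0.1034, 0.0571]
tool_rot: [[0.091, 0.996, 0.0], [0.996, -0.091, -0.001], [-0.001, 0.0, -1.0]]
ft_force: [-2.9, 0.1, 7.0]
grip_width: 0.0438
gripper_force: 34.1
```

```bash
python3 -c "
from plan import *
plan((.4355,-.1027,.2,85,-1),(.398,-.256,.2,85,-1),(.398,-.256,.062,85,-1))"
```

```text
t 13.0 at [ 0.4346 -0.1034  0.0571] yaw 84.8 w 0.0438 tilt [ 0.    -0.001]
[0, 0, 0, 0.1, 0.1, -14.3, -1] x 4
[0, 0, 0, -15.6, -2.4, 0.0, -1] x 5
[0, 0, 0, -0.0, 0.0, 13.8, -1] x 4
```

Request:
move_arm([
  [0,0,0,0,0,-2,-1],
  [0,0,0,0,0,-5,-1],
  [0,0,0,0,0,-9,-1],
  [0,0,0,0,0,-12.5,-1],
  [0,0,0,0,0,-14.3,-1],
])

```text
time_s: 13.5
position: [0.4352, -0.1036, 0.2024]
tool_rot: [[0.091, 0.996, 0.004], [0.996, -0.091, -0.002], [-0.002, 0.004, -1.0]]
ft_force: [-1.2, -0.1, -1.2]
grip_width: 0.0439
gripper_force: 35.9
```

Request:
move_arm([
  [0,0,0,-3,-0.5,0,-1],
  [0,0,0,-7,-1.1,0,-1],
  [0,0,0,-11,-1.7,0,-1],
  [0,0,0,-14,-2.2,0,-1],
  [0,0,0,-15.5,-2.3,0,-1],
])

```text
time_s: 14.0
position: [0.3969, -0.2576, 0.1994]
tool_rot: [[0.093, 0.996, -0.0], [0.996, -0.093, -0.0], [-0.0, -0.0, -1.0]]
ft_force: [0.0, 0.5, -0.5]
grip_width: 0.0439
gripper_force: 35.9
```

Request:
move_arm([
  [0,0,0,0,0,1,-1],
  [0,0,0,0,0,4,-1],
  [0,0,0,0,0,8,-1],
  [0,0,0,0,0,11,-1],
  [0,0,0,0,0,13,-1],
])

```text
time_s: 14.5
position: [0.3972, -0.2533, 0.067]
tool_rot: [[0.09, 0.996, -0.002], [0.996, -0.09, 0.003], [0.003, -0.002, -1.0]]
ft_force: [-0.3, -0.7, -0.8]
grip_width: 0.044
gripper_force: 35.9
```

Request:
move_arm([
  [0,0,0,0,0,0.3,-1],
  [0,0,0,0,0,0.5,-1],
  [0,0,0,0,0,0.5,-1],
])

```text
time_s: 14.8
position: [0.3981, -0.2554, 0.065]
tool_rot: [[0.09, 0.996, 0.001], [0.996, -0.09, -0.001], [-0.001, 0.001, -1.0]]
ft_force: [0.4, -0.0, -1.5]
grip_width: 0.0436
gripper_force: 35.9
```

Request:
move_arm([
  [0,0,0,0,0,0.2,-1],
  [0,0,0,0,0,0.3,-1],
  [0,0,0,0,0,0.3,0.1],
  [0,0,0,0,0,0.3,0.6],
  [0,0,0,0,0,0.3,0.8],
])

```text
time_s: 15.3
position: [0.3977, -0.2557, 0.0615]
tool_rot: [[0.091, 0.996, 0.0], [0.996, -0.091, -0.0], [-0.0, 0.0, -1.0]]
ft_force: [-0.5, 0.7, 0.4]
grip_width: 0.0741
gripper_force: 0.0
```

Request:
move_arm([
  [0,0,0,0,0,0,0.8],
  [0,0,0,0,0,0,0.8],
  [0,0,0,0,0,-4,1],
  [0,0,0,0,0,-9,1],
  [0,0,0,0,0,-13.5,1],
])

```text
time_s: 15.8
position: [0.3975, -0.2555, 0.1983]
tool_rot: [[0.091, 0.996, -0.0], [0.996, -0.091, 0.0], [0.0, -0.0, -1.0]]
ft_force: [-0.0, -0.3, 0.7]
grip_width: 0.0852
gripper_force: 0.0
```

```bash
python3 -c "
from plan import *
from fit import *
a=env.get_image('scene');b=env.get_image('top')
c=np.hstack([a['color'][190:390,220:420],b['color'][160:360,240:440]])
cv2.imwrite('pics/a5.png',cv2.resize(c,None,fx=2,fy=2)[:,:,::-1])
for t,x in dict(jar_slim_center=(.392,-.326),jar_wide_center=(.399,-.256),garlic_center=(.444,.157),lemon_center=(.436,-.016),peeler_center=(.63,.097)).items():
    for s in ([a],[b]):
        v=masks(t,s,x)
        if v: o=fit(t,v,x,np.radians([0,-35,180])); print(t,s[0] is a,round(o.fun,3),np.round(o.x[:2],4),round(np.degrees(o.x[2]),1))
plan((.42,-.05,.18,85,1),(.444,.157,.18,85,1))
"
```

```text
jar_slim_center True 0.063 [ 0.394  -0.3255] 5.3
jar_wide_center True 0.039 [ 0.4016 -0.2515] -25.4
garlic_center False 0.109 [0.4434 0.1571] -32.3
peeler_center True 0.531 [0.691 0.098] 3.3
peeler_center False 0.336 [0.6279 0.0997] 177.2
t 16.4 at [ 0.3975 -0.2556  0.1957] yaw 84.8 w 0.0857 tilt [-0.001  0.001]
[0, 0, 0, 10.3, 0.2, 0.8, 1] x 4
[0, 0, 0, 10.4, 0.2, 0.8, 1] x 4
[0, 0, 0, 10.4, 0.2, -0.0, 1] x 4
[0, 0, 0, 10.4, 0.3, -0.0, 1] x 4
```

View pics/a5.png

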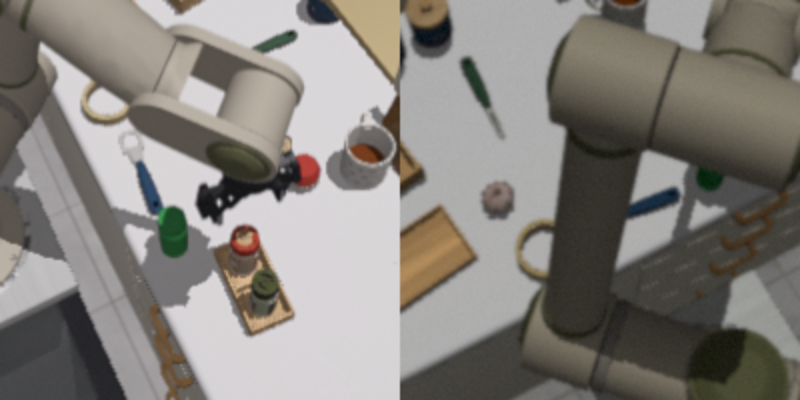

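Both jars stand in the caddy (crop 243,250 and 264,292). Garlic is next; first I check its neighbours: the ring and the canister.

```bash
python3 -c "
from plan import *
b=env.get_image('top')
for n,px,z in [('ring c',(312,285),.01),('ring edge',(297.5,285),.01),('ringtop',(312,271),.01),('can big base',(203,210),0),('can2 base',(233,195),0),('can big top',(195,182),.1)]: print(n,np.round(atz(b,px,z),3))
plan((.38,-.05,.19,138,1),(.4434,.157,.17,191,1),(.4434,.157,.008,191,1))
"
```

```text
ring c [0.33  0.128 0.01 ]
ring edge [0.352 0.169 0.01 ]
ringtop [0.372 0.106 0.01 ]
can big base [0.753 0.345 0.   ]
can2 base [0.758 0.227 0.   ]
can big top [0.808 0.328 0.1  ]
t 16.45 at [ 0.3976 -0.2556  0.1959] yaw 84.8 w 0.0853 tilt [-0.001  0.001]
[0, 0, -27, 10.2, -1.8, 0.3, 1] x 5
[0, 0, -26, 9.8, 3.0, 0.3, 1] x 5
[0, 0, -27, 4.6, 9.8, 1.0, 1] x 5
[0, 0, -26, -0.3, 10.8, 1.0, 1] x 5
[0, 0, 0, 0.0, 0.0, 16.2, 1] x 5
```

Request:
move_arm([
  [0,0,-27,10.2,-1.8,0.3,1],
  [0,0,-27,10.2,-1.8,0.3,1],
  [0,0,-27,10.2,-1.8,0.3,1],
  [0,0,-27,10.2,-1.8,0.3,1],
  [0,0,-27,10.2,-1.8,0.3,1],
])

```text
time_s: 16.95
position: [0.3893, -0.153, 0.1934]
tool_rot: [[-0.368, 0.93, 0.0], [0.93, 0.368, -0.0], [-0.001, 0.0, -1.0]]
ft_force: [0.5, -0.4, 0.2]
grip_width: 0.0857
gripper_force: 0.0
```

Request:
move_arm([
  [0,0,-26,9.8,3.0,0.3,1],
  [0,0,-26,9.8,3.0,0.3,1],
  [0,0,-26,9.8,3.0,0.3,1],
  [0,0,-26,9.8,3.0,0.3,1],
  [0,0,-26,9.8,3.0,0.3,1],
])

```text
time_s: 17.45
position: [0.381, -0.0514, 0.1903]
tool_rot: [[-0.736, 0.677, 0.0], [0.677, 0.736, -0.0], [-0.0, -0.0, -1.0]]
ft_force: [0.2, -2.0, 0.2]
grip_width: 0.0855
gripper_force: 0.0
```

Request:
move_arm([
  [0,0,-27,4.6,9.8,1.0,1],
  [0,0,-27,4.6,9.8,1.0,1],
  [0,0,-27,4.6,9.8,1.0,1],
  [0,0,-27,4.6,9.8,1.0,1],
  [0,0,-27,4.6,9.8,1.0,1],
])

```text
time_s: 17.95
position: [0.4126, 0.052, 0.1802]
tool_rot: [[-0.963, 0.269, -0.0], [0.269, 0.963, -0.0], [0.0, -0.0, -1.0]]
ft_force: [0.1, -0.5, 0.5]
grip_width: 0.0854
gripper_force: 0.0
```

Request:
move_arm([
  [0,0,-26,-0.3,10.8,1.0,1],
  [0,0,-26,-0.3,10.8,1.0,1],
  [0,0,-26,-0.3,10.8,1.0,1],
  [0,0,-26,-0.3,10.8,1.0,1],
  [0,0,-26,-0.3,10.8,1.0,1],
])

```text
time_s: 18.45
position: [0.4437, 0.1551, 0.1704]
tool_rot: [[-0.984, -0.179, -0.0], [-0.179, 0.984, -0.0], [0.0, -0.0, -1.0]]
ft_force: [-0.0, 1.0, -1.1]
grip_width: 0.0852
gripper_force: 0.0
```

```bash
python3 -c "
from plan import *
from fit import *
a=env.get_image('scene');b=env.get_image('top')
plan((.4434,.157,.008,191,1))
for t,x in dict(garlic_center=(.444,.157),lemon_center=(.436,-.016)).items():
    for s in ([a],[b]):
        v=masks(t,s,x)
        if v: o=fit(t,v,x,np.radians([0,-35])); print(t,s[0] is a,round(o.fun,3),np.round(o.x[:2],4),round(np.degrees(o.x[2]),1))
"
```

```text
t 18.55 at [0.4437 0.1551 0.1706] yaw -169.6 w 0.0853 tilt [ 0. -0.]
[0, 0, -1, -0.0, 0.2, 16.3, 1] x 5
garlic_center True 0.217 [0.4439 0.1527] -30.0
garlic_center False 0.261 [0.4429 0.1604] -29.3
lemon_center True 0.106 [ 0.4361 -0.0151] -19.7
```

Request:
move_arm([
  [0,0,0,0,0.2,5,1],
  [0,0,0,0,0.2,10,1],
  [0,0,0,0,0.2,14,1],
  [0,0,0,0,0.2,16,1],
  [0,0,0,0,0.2,16.3,1],
])

```text
time_s: 19.25
position: [0.4421, 0.1581, 0.0054]
tool_rot: [[-0.983, -0.186, -0.004], [-0.186, 0.983, -0.0], [0.004, 0.0, -1.0]]
ft_force: [0.1, -0.3, 0.1]
grip_width: 0.0849
gripper_force: 0.0
```

Request:
move_arm([
  [0,0,0,0,0,0,-1],
  [0,0,0,0,0,0,-1],
  [0,0,0,0,0,0,-1],
  [0,0,0,0,0,0,-1],
  [0,0,0,0,0,0,-1],
], squeeze=30)

```text
time_s: 19.75
position: [0.444, 0.1588, 0.0089]
tool_rot: [[-0.982, -0.187, 0.003], [-0.187, 0.982, 0.0], [-0.003, -0.0, -1.0]]
ft_force: [-1.4, 1.3, 6.8]
grip_width: 0.053
gripper_force: 30.9
```

Request:
move_arm([
  [0,0,0,0,0,0,-1],
  [0,0,0,0,0,0,-1],
  [0,0,0,0,0,-2,-1],
  [0,0,0,0,0,-6,-1],
  [0,0,0,0,0,-10,-1],
])

```text
time_s: 20.25
position: [0.4429, 0.1585, 0.1094]
tool_rot: [[-0.982, -0.187, 0.0], [-0.187, 0.982, 0.0], [-0.0, -0.0, -1.0]]
ft_force: [0.7, 0.1, -0.5]
grip_width: 0.0529
gripper_force: 31.9
```

```bash
python3 -c "
from plan import *
plan((.57,.328,.13,191,-1),(.57,.328,.015,191,-1))"
```

```text
t 20.25 at [0.4429 0.1585 0.1094] yaw -169.2 w 0.0529 tilt [0. 0.]
[0, 0, 0, -7.8, 7.1, -1.0, -1] x 4
[0, 0, 0, -7.8, 7.2, -1.1, -1] x 4
[0, 0, 0, -0.0, -0.0, 11.5, -1] x 4
```

Request:
move_arm([
  [0,0,0,-2,1.8,-1,-1],
  [0,0,0,-5,4.6,-2,-1],
  [0,0,0,-8,7.3,-2.1,-1],
  [0,0,0,-11,10,-2.1,-1],
  [0,0,0,-13.5,12.4,-2.1,-1],
])

```text
time_s: 20.75
position: [0.5536, 0.3073, 0.1297]
tool_rot: [[-0.982, -0.187, 0.002], [-0.187, 0.982, 0.001], [-0.002, 0.0, -1.0]]
ft_force: [0.3, 0.3, -0.4]
grip_width: 0.0525
gripper_force: 31.9
```

Request:
move_arm([
  [0,0,0,-2,1.8,0,-1],
  [0,0,0,-2.1,1.9,3,-1],
  [0,0,0,-2.1,1.9,6,-1],
  [0,0,0,-2.1,1.9,8,-1],
  [0,0,0,-2.1,1.9,9,-1],
])

```text
time_s: 21.25
position: [0.5691, 0.328, 0.0374]
tool_rot: [[-0.982, -0.187, -0.002], [-0.187, 0.982, -0.001], [0.002, -0.0, -1.0]]
ft_force: [-0.1, -0.2, -0.7]
grip_width: 0.0528
gripper_force: 31.9
```

Request:
move_arm([
  [0,0,0,0,0,0.5,-1],
  [0,0,0,0,0,1,-1],
  [0,0,0,0,0,1.5,-1],
  [0,0,0,0,0,1.5,-1],
])

```text
time_s: 21.65
position: [0.5697, 0.3282, 0.0234]
tool_rot: [[-0.982, -0.187, 0.0], [-0.187, 0.982, 0.0], [-0.0, 0.0, -1.0]]
ft_force: [0.3, 0.9, -0.6]
grip_width: 0.0528
gripper_force: 31.9
```

Request:
move_arm([
  [0,0,0,0,0,0.5,-1],
  [0,0,0,0,0,0.9,-1],
  [0,0,0,0,0,0.9,-1],
  [0,0,0,0,0,0.9,0.3],
  [0,0,0,0,0,0.9,0.7],
])

```text
time_s: 22.15
position: [0.5697, 0.3282, 0.0143]
tool_rot: [[-0.982, -0.187, 0.0], [-0.187, 0.982, -0.0], [-0.0, -0.0, -1.0]]
ft_force: [-0.0, -0.1, -1.3]
grip_width: 0.0687
gripper_force: 0.0
```

Request:
move_arm([
  [0,0,0,0,0,0,0.75],
  [0,0,0,0,0,0,0.75],
  [0,0,0,0,0,-3,0.75],
  [0,0,0,0,0,-8,0.8],
  [0,0,0,0,0,-13,1],
])

```text
time_s: 22.65
position: [0.5692, 0.328, 0.1455]
tool_rot: [[-0.982, -0.187, -0.002], [-0.187, 0.982, -0.001], [0.002, -0.0, -1.0]]
ft_force: [0.7, 0.5, -0.2]
grip_width: 0.0855
gripper_force: 0.0
```

```bash
python3 -c "
from plan import *
from fit import *
a=env.get_image('scene');b=env.get_image('top')
c=np.hstack([a['color'][140:340,200:400],b['color'][160:360,170:370]])
cv2.imwrite('pics/a6.png',cv2.resize(c,None,fx=2,fy=2)[:,:,::-1])
for t,x in dict(garlic_center=(.57,.328),lemon_center=(.436,-.016),peeler_center=(.63,.097)).items():
    for s in ([a],[b]):
        v=masks(t,s,x)
        if v: o=fit(t,v,x,np.radians([0,-35,180])); print(t,s[0] is a,round(o.fun,3),np.round(o.x[:2],4),round(np.degrees(o.x[2]),1))
"
```

```text
garlic_center True 0.42 [0.5764 0.3325] -14.1
garlic_center False 0.655 [0.5875 0.38  ] 154.8
lemon_center False 0.086 [ 0.4358 -0.0141] -14.8
peeler_center True 0.382 [0.6267 0.0946] 180.6
peeler_center False 0.47 [0.6845 0.0967] -4.7
```

View pics/a6.png

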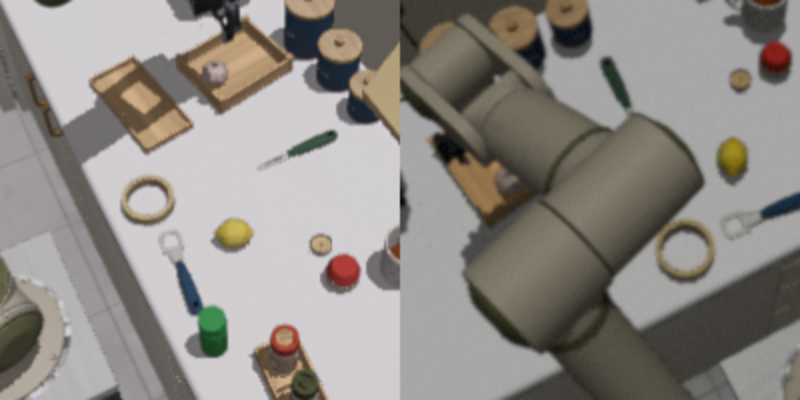

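The garlic lies in the crate (crop 215,72). The lemon is now clear in both views, so I refine its pose by colour.

```bash
python3 -c "
from plan import *
from fit import *
P=[env.get_image('scene'),env.get_image('top')]
def ym(p):
    h=cv2.cvtColor(p['color'],cv2.COLOR_RGB2HSV); m=((h[...,0]>20)&(h[...,0]<36)&(h[...,1]>130)).astype(np.uint8)
    u=proj(p,[.436,-.015,.025])[0].astype(int); k=np.zeros_like(m); k[u[1]-16:u[1]+17,u[0]-16:u[0]+17]=1; return m*k
V=[(p,ym(p)) for p in P]
print([m.sum() for _,m in V])
for s in (V,V[:1],V[1:]):
    o=fit('lemon_center',s,(.436,-.015),np.radians([0,-20,-40,90])); print(round(o.fun,3),np.round(o.x[:2],4),round(np.degrees(o.x[2]),1))
plan((.5,.15,.17,180,1),(.4358,-.015,.17,160,1))
"
```

```text
[np.uint64(170), np.uint64(186)]
0.287 [ 0.4351 -0.014 ] -14.6
0.292 [ 0.4374 -0.0145] 9.8
0.273 [ 0.4347 -0.0143] -22.7
t 23.15 at [0.5694 0.328  0.1431] yaw -169.2 w 0.0854 tilt [-0.002 -0.001]
[0, 0, 11, 10.1, -16.2, -2.7, 1] x 5
[0, 0, 20, 6.4, -16.5, 0.0, 1] x 5
```

Request:
move_arm([
  [0,0,11,10.1,-16.2,-2.7,1],
  [0,0,11,10.1,-16.2,-2.7,1],
  [0,0,11,10.1,-16.2,-2.7,1],
  [0,0,11,10.1,-16.2,-2.7,1],
  [0,0,11,10.1,-16.2,-2.7,1],
])

```text
time_s: 23.65
position: [0.4996, 0.1468, 0.1719]
tool_rot: [[-1.0, 0.008, -0.0], [0.008, 1.0, -0.001], [0.0, -0.001, -1.0]]
ft_force: [-0.2, 1.4, -0.5]
grip_width: 0.0853
gripper_force: 0.0
```

Request:
move_arm([
  [0,0,18,6.4,-16.5,0,1],
  [0,0,18,6.4,-16.5,0,1],
  [0,0,18,6.4,-16.5,0,1],
  [0,0,18,6.4,-16.5,0,1],
  [0,0,18,6.4,-16.5,0,1],
])

```text
time_s: 24.15
position: [0.4356, -0.0165, 0.1711]
tool_rot: [[-0.949, 0.316, -0.001], [0.316, 0.949, -0.0], [0.001, -0.0, -1.0]]
ft_force: [0.4, -0.0, 0.2]
grip_width: 0.0854
gripper_force: 0.0
```

```bash
python3 -c "
from plan import *
plan((.4357,-.0145,.007,162,1))"
```

```text
t 24.15 at [ 0.4356 -0.0165  0.1711] yaw 161.6 w 0.0854 tilt [-0.001 -0.   ]
[0, 0, 0, 0.1, 0.2, 16.4, 1] x 5
```

Request:
move_arm([
  [0,0,0,0,0.1,5,1],
  [0,0,0,0,0.1,10,1],
  [0,0,0,0,0.1,14,1],
  [0,0,0,0,0.1,16,1],
  [0,0,0,0,0.1,16.4,1],
])

```text
time_s: 24.65
position: [0.4358, -0.0124, 0.0051]
tool_rot: [[-0.95, 0.312, -0.004], [0.312, 0.95, 0.002], [0.005, 0.0, -1.0]]
ft_force: [-0.6, -0.1, 0.7]
grip_width: 0.0858
gripper_force: 0.0
```

Request:
move_arm([
  [0,0,0,0,0,0,0.6],
  [0,0,0,0,0,0,0.4],
  [0,0,0,0,0,0,-1],
  [0,0,0,0,0,0,-1],
  [0,0,0,0,0,0,-1],
])

```text
time_s: 25.15
position: [0.4373, -0.0135, 0.0088]
tool_rot: [[-0.95, 0.313, 0.003], [0.313, 0.95, -0.0], [-0.003, 0.001, -1.0]]
ft_force: [-0.4, 1.9, 7.1]
grip_width: 0.049
gripper_force: 29.7
```

Request:
move_arm([
  [0,0,0,0,0,0,-1],
  [0,0,0,0,0,0,-1],
  [0,0,0,0,0,-2,-1],
  [0,0,0,0,0,-6,-1],
  [0,0,0,0,0,-11,-1],
])

```text
time_s: 25.65
position: [0.4357, -0.0134, 0.1187]
tool_rot: [[-0.95, 0.313, -0.002], [0.313, 0.95, 0.001], [0.002, 0.0, -1.0]]
ft_force: [0.8, -0.8, -0.6]
grip_width: 0.0489
gripper_force: 31.3
```

```bash
python3 -c "
from plan import *
from fit import *
plan((.52,.15,.15,175,-1),(.657,.345,.15,191,-1))
P=[env.get_image('scene'),env.get_image('top')]
cv2.imwrite('pics/a7.png',cv2.resize(np.hstack([P[0]['color'][170:330,220:400],P[1]['color'][160:320,270:450]]),None,fx=2,fy=2)[:,:,::-1])
"
```

```text
t 25.65 at [ 0.4357 -0.0134  0.1187] yaw 161.8 w 0.0489 tilt [-0.002  0.001]
[0, 0, -13, -2.9, 18.2, -3.1, -1] x 5
[0, 0, -8, -5.9, 10.3, -0.0, -1] x 4
[0, 0, -8, -7.3, 9.4, -0.0, -1] x 4
```

View pics/a7.png

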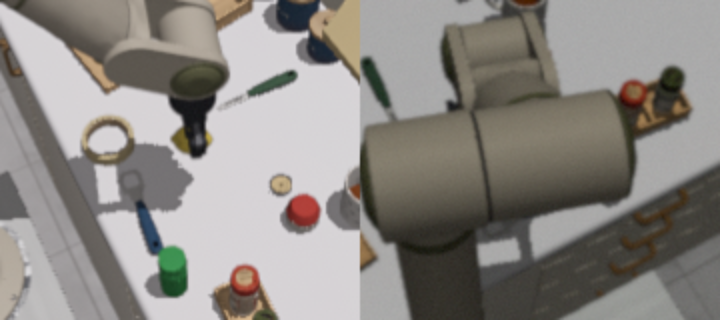

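The lemon is held (crop 190,138).

Request:
move_arm([
  [0,0,-4,-0.6,3.5,-1,-1],
  [0,0,-8,-1.2,7.5,-2,-1],
  [0,0,-11,-1.8,11.5,-3.1,-1],
  [0,0,-13,-2.4,15.5,-3.1,-1],
  [0,0,-13,-2.9,18.2,-3.1,-1],
])

```text
time_s: 26.25
position: [0.5215, 0.1526, 0.1492]
tool_rot: [[-0.996, 0.089, 0.002], [0.089, 0.996, 0.0], [-0.002, 0.001, -1.0]]
ft_force: [-0.2, -0.9, -0.2]
grip_width: 0.0488
gripper_force: 31.3
```

Request:
move_arm([
  [0,0,-3,-1.7,3,0,-1],
  [0,0,-6,-3.4,6,0,-1],
  [0,0,-8,-5,8.8,0,-1],
  [0,0,-8,-5.9,10.3,0,-1],
  [0,0,-8,-5.9,10.3,0,-1],
])

```text
time_s: 26.75
position: [0.5894, 0.249, 0.1482]
tool_rot: [[-0.999, -0.05, 0.001], [-0.05, 0.999, 0.0], [-0.001, 0.0, -1.0]]
ft_force: [-0.5, 0.6, -0.6]
grip_width: 0.0488
gripper_force: 31.3
```

Request:
move_arm([
  [0,0,-3,-2.4,3.1,0,-1],
  [0,0,-6,-4.8,6.2,0,-1],
  [0,0,-8,-6.8,8.8,0,-1],
  [0,0,-8,-7.3,9.4,0,-1],
  [0,0,-8,-7.3,9.4,0,-1],
])

```text
time_s: 27.25
position: [0.6573, 0.3449, 0.1478]
tool_rot: [[-0.982, -0.187, -0.001], [-0.187, 0.982, -0.0], [0.001, -0.0, -1.0]]
ft_force: [0.2, -1.1, -1.2]
grip_width: 0.049
gripper_force: 31.3
```

```bash
python3 -c "
from plan import *
plan((.657,.345,.0145,191,-1))"
```

```text
t 27.25 at [0.6573 0.3449 0.1478] yaw -169.2 w 0.049 tilt [-0.001 -0.   ]
[0, 0, 0, 0.0, 0.0, 13.3, -1] x 4
```

Request:
move_arm([
  [0,0,0,0,0,3,-1],
  [0,0,0,0,0,6,-1],
  [0,0,0,0,0,9,-1],
  [0,0,0,0,0,11.5,-1],
  [0,0,0,0,0,12.4,-1],
])

```text
time_s: 27.75
position: [0.6558, 0.3431, 0.022]
tool_rot: [[-0.983, -0.186, -0.005], [-0.186, 0.983, -0.002], [0.005, -0.001, -1.0]]
ft_force: [-0.1, -0.0, -0.4]
grip_width: 0.0488
gripper_force: 31.3
```

Request:
move_arm([
  [0,0,0,0,0,0,-1],
  [0,0,0,0,0,0.3,-1],
  [0,0,0,0,0,0.6,-1],
  [0,0,0,0,0,0.8,-1],
  [0,0,0,0,0,0.8,-1],
])

```text
time_s: 28.25
position: [0.6574, 0.3448, 0.0165]
tool_rot: [[-0.982, -0.187, 0.0], [-0.187, 0.982, 0.0], [-0.0, 0.0, -1.0]]
ft_force: [-0.2, 0.3, -1.4]
grip_width: 0.0492
gripper_force: 31.3
```

Request:
move_arm([
  [0,0,0,0,0,0.2,-1],
  [0,0,0,0,0,0.2,-1],
  [0,0,0,0,0,0.2,0.2],
  [0,0,0,0,0,0.2,0.4],
  [0,0,0,0,0,0.2,0.6],
])

```text
time_s: 28.75
position: [0.6575, 0.3448, 0.0145]
tool_rot: [[-0.982, -0.187, 0.0], [-0.187, 0.982, 0.0], [-0.0, 0.0, -1.0]]
ft_force: [0.8, -0.2, -0.7]
grip_width: 0.0686
gripper_force: 0.0
```

Request:
move_arm([
  [0,0,0,0,0,0,0.7],
  [0,0,0,0,0,0,0.7],
  [0,0,0,0,0,-3,0.7],
  [0,0,0,0,0,-8,0.8],
  [0,0,0,0,0,-13,1],
])

```text
time_s: 29.25
position: [0.657, 0.3446, 0.1454]
tool_rot: [[-0.982, -0.187, -0.002], [-0.187, 0.982, -0.0], [0.002, -0.0, -1.0]]
ft_force: [0.0, -0.1, 0.3]
grip_width: 0.0852
gripper_force: 0.0
```

```bash
cat > pl.py <<'E'
from fit import *
def peel(P,x0=(.63,.097)):
    V=[]
    for p in P:
        h=cv2.cvtColor(p['color'],cv2.COLOR_RGB2HSV); u=proj(p,[x0[0],x0[1],.01])[0].astype(int)
        m=((h[...,0]>45)&(h[...,0]<100)&(h[...,1]>90)&(h[...,2]<130)).astype(np.uint8); k=np.zeros_like(m); k[u[1]-30:u[1]+31,u[0]-35:u[0]+36]=1
        m*=k; ys,xs=np.nonzero(m); pts=np.array([atz(p,(x,y),.009)[:2] for x,y in zip(xs,ys)])
        c=pts.mean(0); w,v=np.linalg.eigh(np.cov((pts-c).T)); d=v[:,1]; e=(pts-c)@d
        print("handle",len(xs),"centre",np.round(c,4),"yaw",round(np.degrees(np.arctan2(d[1],d[0])),1),"len",round(np.ptp(e),3))
E
python3 -c "
from plan import *
from fit import *
from pl import peel
P=[env.get_image('scene'),env.get_image('top')]
cv2.imwrite('pics/a8.png',cv2.resize(np.hstack([P[0]['color'][140:340,200:400],P[1]['color'][130:330,170:370]]),None,fx=2,fy=2)[:,:,::-1])
for p in P:
    try: peel([p])
    except Exception as e: print(e)
plan((.56,.2,.15,185,1),(.65,.097,.12,180,1))
"
```

```text
0-dimensional array given. Array must be at least two-dimensional
handle 46 centre [0.6775 0.1013] yaw -168.4 len 0.181
t 29.35 at [0.6599 0.3458 0.1535] yaw -169.2 w 0.0852 tilt [0.014 0.005]
[0, 0, 6, 12.5, -12.5, 0.3, 1] x 5
[0, 0, 5, -8.1, -11.0, 3.0, 1] x 4pl.py:8: RuntimeWarning: Mean of empty slice.
  c=pts.mean(0); w,v=np.linalg.eigh(np.cov((pts-c).T)); d=v[:,1]; e=(pts-c)@d
  ret = ret.dtype.type(ret / rcount)
  avg = a.mean(axis, **keepdims_kw)
  ret = um.true_divide(
pl.py:8: RuntimeWarning: Degrees of freedom <= 0 for slice
  c=pts.mean(0); w,v=np.linalg.eigh(np.cov((pts-c).T)); d=v[:,1]; e=(pts-c)@d
  c *= np.true_divide(1, fact)
  c *= np.true_divide(1, fact)
```

View pics/a8.png

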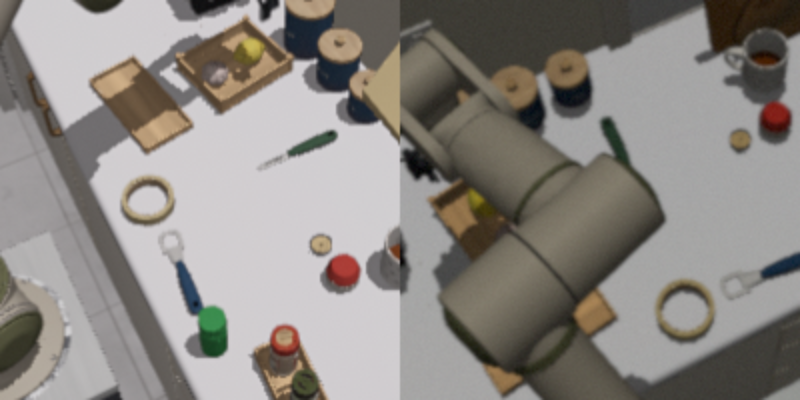

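Lemon (crop 250,50) and garlic (215,72) are in the crate. The peeler runs from blade tip (scene 329.5,223.5) to handle end (368.5,207.5).

```bash
python3 -c "
from plan import *
p=env.get_image('scene')
e=np.array([atz(p,(368.5,207),.009),atz(p,(345,216),.009),atz(p,(329.5,223.5),.009)]); print(np.round(e,3))
d=e[0]-e[2];print(np.degrees(np.arctan2(d[1],d[0])),np.linalg.norm(d))
# dark/green-ish contrast mask against the pale table
u=p['color'][195:235,320:380].astype(int); h=cv2.cvtColor(p['color'],cv2.COLOR_RGB2HSV)[195:235,320:380]
m=(u.max(2)<110); ys,xs=np.nonzero(m); m2=cv2.connectedComponentsWithStats(m.astype(np.uint8)); print(m2[2][1:,:5].tolist())
i=1+np.argmax(m2[2][1:,4]); ys,xs=np.nonzero(m2[1]==i)
pts=np.array([atz(p,(x+320,y+195),.009)[:2] for x,y in zip(xs,ys)]);c=pts.mean(0);w,v=np.linalg.eigh(np.cov((pts-c).T));f=(pts-c)@v
print('c',c,'dir',np.degrees(np.arctan2(v[1,1],v[0,1])),np.ptp(f,axis=0))
"
```

```text
[[0.715 0.09  0.009]
 [0.615 0.096 0.009]
 [0.547 0.094 0.009]]
-1.274452909989385 0.1682299885924984
[[49, 0, 1, 1, 1], [53, 0, 7, 7, 39], [50, 2, 1, 2, 2], [52, 4, 1, 1, 1], [24, 10, 24, 13, 129]]
c [0.66373987 0.09442353] dir 179.129520979253 [0.02569954 0.10333272]
```

```bash
python3 -c "
from plan import *
plan((.56,.2,.15,185,1),(.646,.0945,.1,180,.4))"
```

```text
t 29.4 at [0.6587 0.3453 0.149 ] yaw -169.2 w 0.0854 tilt [0.008 0.003]
[0, 0, 6, 12.4, -12.4, -0.1, 1] x 5
[0, 0, 5, -7.7, -11.3, 5.0, 0.4] x 4
```

Request:
move_arm([
  [0,0,6,12.4,-12.4,0,1],
  [0,0,6,12.4,-12.4,0,1],
  [0,0,6,12.4,-12.4,0,1],
  [0,0,6,12.4,-12.4,0,1],
  [0,0,6,12.4,-12.4,0,1],
])

```text
time_s: 29.9
position: [0.5568, 0.1975, 0.1438]
tool_rot: [[-0.997, -0.081, -0.003], [-0.081, 0.997, -0.001], [0.003, -0.001, -1.0]]
ft_force: [0.5, -0.2, 0.6]
grip_width: 0.085
gripper_force: 0.0
```

Request:
move_arm([
  [0,0,5,-7.7,-11.3,5,0.4],
  [0,0,5,-7.7,-11.3,5,0.4],
  [0,0,5,-7.7,-11.3,5,0.4],
  [0,0,5,-7.7,-11.3,5,0.4],
  [0,0,5,-7.7,-11.3,5,0.4],
])

```text
time_s: 30.4
position: [0.645, 0.0935, 0.0927]
tool_rot: [[-1.0, 0.005, -0.002], [0.005, 1.0, 0.0], [0.002, 0.0, -1.0]]
ft_force: [-0.9, 0.4, -0.1]
grip_width: 0.0601
gripper_force: 0.0
```

```bash
python3 -c "
from plan import *
p=env.get_image('scene'); q=env.get_image('top')
plan((.646,.0945,.003,180,.4))
cv2.imwrite('pics/a9.png',cv2.resize(np.hstack([p['color'][160:280,280:420],q['color'][150:270,220:360]]),None,fx=2.8,fy=2.8)[:,:,::-1])
"
```

```text
t 30.5 at [0.6446 0.0948 0.0942] yaw 179.8 w 0.0598 tilt [-0.  0.]
[0, 0, 0, -0.1, -0.0, 9.1, 0.4] x 3
```

View pics/a9.png

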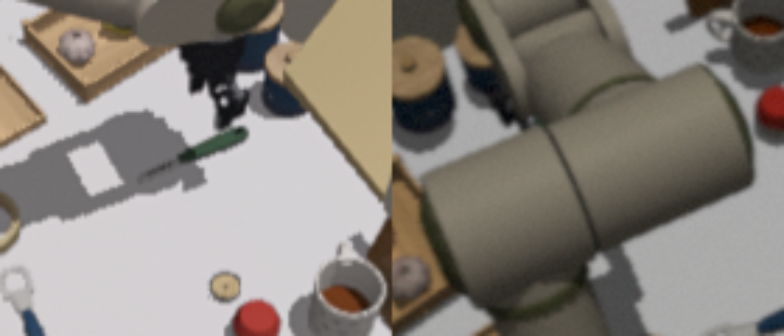

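The gripper hangs over the handle (crop 215,145). I'll descend slowly and grip.

Request:
move_arm([
  [0,0,0,0,0,3,0.4],
  [0,0,0,0,0,6,0.4],
  [0,0,0,0,0,7.8,0.4],
  [0,0,0,0,0,8.2,0.4],
  [0,0,0,0,0,8.2,0.4],
])

```text
time_s: 31.0
position: [0.6447, 0.0946, 0.0127]
tool_rot: [[-1.0, 0.003, 0.0], [0.003, 1.0, 0.0], [-0.0, 0.0, -1.0]]
ft_force: [0.2, -0.0, 1.0]
grip_width: 0.0597
gripper_force: 0.0
```

Request:
move_arm([
  [0,0,0,0,0,0.3,0.4],
  [0,0,0,0,0,0.5,0.4],
  [0,0,0,0,0,0.6,0.4],
  [0,0,0,0,0,0.6,0.4],
  [0,0,0,0,0,0.6,0.4],
])

```text
time_s: 31.5
position: [0.645, 0.0936, 0.0066]
tool_rot: [[-1.0, 0.004, 0.0], [0.004, 1.0, -0.0], [-0.0, -0.0, -1.0]]
ft_force: [0.1, -0.4, 0.5]
grip_width: 0.0598
gripper_force: 0.0
```

Request:
move_arm([
  [0,0,0,0,0,0.2,0.4],
  [0,0,0,0,0,0.3,-0.2],
  [0,0,0,0,0,0.3,-1],
  [0,0,0,0,0,0.3,-1],
  [0,0,0,0,0,0.3,-1],
], squeeze=40)

```text
time_s: 32.0
position: [0.645, 0.0937, 0.0034]
tool_rot: [[-1.0, 0.004, 0.0], [0.004, 1.0, 0.0], [-0.0, 0.0, -1.0]]
ft_force: [0.2, -0.7, 1.0]
grip_width: 0.0228
gripper_force: 39.3
```

Request:
move_arm([
  [0,0,0,0,0,0,-1],
  [0,0,0,0,0,0,-1],
  [0,0,0,0,0,-1,-1],
  [0,0,0,0,0,-3,-1],
  [0,0,0,0,0,-5.5,-1],
])

```text
time_s: 32.5
position: [0.6443, 0.0935, 0.0586]
tool_rot: [[-1.0, 0.004, -0.002], [0.004, 1.0, -0.0], [0.002, -0.0, -1.0]]
ft_force: [-0.8, 0.3, -0.7]
grip_width: 0.0228
gripper_force: 39.2
```

```bash
python3 -c "
from plan import *
p=env.get_image('scene'); q=env.get_image('top')
plan((.55,.16,.1,150,-1),(.412,.329,.1,98,-1))
cv2.imwrite('pics/a10.png',cv2.resize(np.hstack([p['color'][160:280,280:420],q['color'][150:270,220:360]]),None,fx=2.8,fy=2.8)[:,:,::-1])
"
```

```text
t 32.6 at [0.6466 0.0935 0.0621] yaw 179.8 w 0.023 tilt [ 0.007 -0.   ]
[0, 0, 30, 9.7, 6.6, -3.8, -1] x 5
[0, 0, 26, 10.2, 3.8, 0.0, -1] x 5
[0, 0, 26, 10.9, -1.0, 0.0, -1] x 5
```

View pics/a10.png

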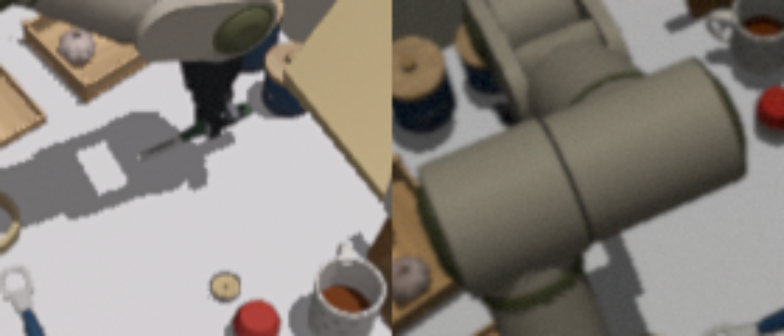

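Peeler held level (crop 205,130).

Request:
move_arm([
  [0,0,6,1.9,1.3,-1.5,-1],
  [0,0,13,4.2,2.8,-3,-1],
  [0,0,20,6.5,4.4,-3.8,-1],
  [0,0,26,8.5,5.8,-3.8,-1],
  [0,0,30,9.7,6.6,-3.8,-1],
])

```text
time_s: 33.1
position: [0.5463, 0.1609, 0.0961]
tool_rot: [[-0.863, 0.506, -0.001], [0.506, 0.863, -0.0], [0.001, -0.001, -1.0]]
ft_force: [-0.3, -1.6, -1.2]
grip_width: 0.0227
gripper_force: 39.3
```

Request:
move_arm([
  [0,0,6,2.3,0.9,0,-1],
  [0,0,12,4.6,1.7,0,-1],
  [0,0,18,7,2.6,0,-1],
  [0,0,23,9,3.4,0,-1],
  [0,0,26,10.2,3.8,0,-1],
])

```text
time_s: 33.6
position: [0.4777, 0.2451, 0.0958]
tool_rot: [[-0.554, 0.832, -0.001], [0.832, 0.554, -0.0], [0.001, -0.001, -1.0]]
ft_force: [-0.3, -0.7, -1.4]
grip_width: 0.023
gripper_force: 39.3
```

Request:
move_arm([
  [0,0,7,3,-0.3,0,-1],
  [0,0,14,6,-0.6,0,-1],
  [0,0,21,9,-0.8,0,-1],
  [0,0,26,10.9,-1,0,-1],
  [0,0,26,10.9,-1,0,-1],
])

```text
time_s: 34.1
position: [0.4085, 0.3304, 0.0959]
tool_rot: [[-0.137, 0.991, -0.001], [0.991, 0.137, -0.0], [-0.0, -0.001, -1.0]]
ft_force: [0.2, 0.3, 0.8]
grip_width: 0.0229
gripper_force: 39.3
```

```bash
python3 -c "
from plan import *
p=env.get_image('scene'); q=env.get_image('top')
plan((.412,.329,.03,98,-1))
cv2.imwrite('pics/a11.png',cv2.resize(np.hstack([p['color'][130:270,220:360],q['color'][200:340,170:310]]),None,fx=2.8,fy=2.8)[:,:,::-1])
"
```

```text
t 34.2 at [0.4102 0.329  0.096 ] yaw 97.9 w 0.0227 tilt [-0.    -0.001]
[0, 0, 0, -0.0, 0.2, 6.6, -1] x 3
```

View pics/a11.png

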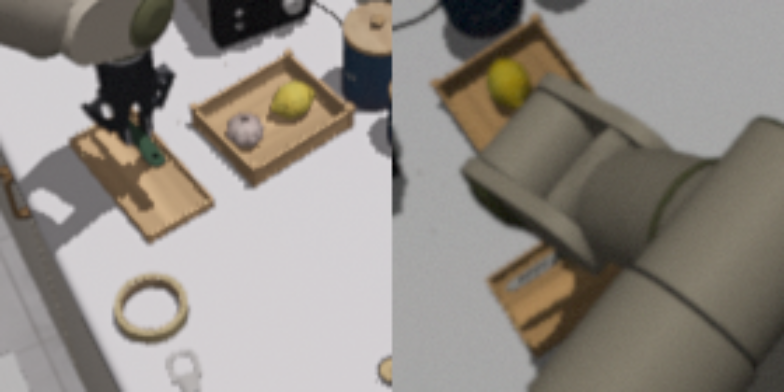

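The peeler is aligned over the tray. Lowering.

Request:
move_arm([
  [0,0,0,0,0.1,2,-1],
  [0,0,0,0,0.1,4.5,-1],
  [0,0,0,0,0.1,6.5,-1],
  [0,0,0,0,0.1,7.5,-1],
  [0,0,0,0,0.1,7.9,-1],
])

```text
time_s: 34.7
position: [0.4116, 0.3286, 0.0165]
tool_rot: [[-0.135, 0.991, -0.001], [0.991, 0.135, -0.001], [-0.001, -0.001, -1.0]]
ft_force: [-0.5, 0.1, -1.0]
grip_width: 0.0232
gripper_force: 39.3
```

Request:
move_arm([
  [0,0,0,0,0,0,-1],
  [0,0,0,0,0,0.3,-1],
  [0,0,0,0,0,0.6,-1],
  [0,0,0,0,0,0.6,-1],
])

```text
time_s: 35.1
position: [0.4112, 0.3294, 0.0114]
tool_rot: [[-0.135, 0.991, 0.0], [0.991, 0.135, 0.0], [0.0, 0.0, -1.0]]
ft_force: [0.6, 1.0, -1.2]
grip_width: 0.0228
gripper_force: 39.3
```

Request:
move_arm([
  [0,0,0,0,0,0.2,-1],
  [0,0,0,0,0,0.3,-1],
  [0,0,0,0,0,0.3,-0.3],
  [0,0,0,0,0,0.3,0],
  [0,0,0,0,0,0.3,0],
])

```text
time_s: 35.6
position: [0.4113, 0.3294, 0.0084]
tool_rot: [[-0.135, 0.991, 0.0], [0.991, 0.135, 0.0], [0.0, 0.0, -1.0]]
ft_force: [0.5, -0.4, 0.2]
grip_width: 0.0424
gripper_force: 0.0
```

Request:
move_arm([
  [0,0,0,0,0,0,0],
  [0,0,0,0,0,-2,0],
  [0,0,0,0,0,-6,0],
  [0,0,0,0,0,-10,0.5],
  [0,0,0,0,0,-15,1],
])

```text
time_s: 36.1
position: [0.4105, 0.3289, 0.1591]
tool_rot: [[-0.135, 0.991, -0.002], [0.991, 0.135, -0.001], [-0.001, -0.002, -1.0]]
ft_force: [0.7, 0.4, -0.3]
grip_width: 0.07
gripper_force: 0.0
```

Request:
move_arm([
  [0,0,0,-5,0,0,1],
  [0,0,0,-10,0,0,1],
  [0,0,0,-15,0,0,1],
  [0,0,0,-20,0,0,1],
  [0,0,0,-24,0,0,1],
])

```text
time_s: 36.6
position: [0.4436, 0.0892, 0.1585]
tool_rot: [[-0.135, 0.991, 0.0], [0.991, 0.135, -0.0], [-0.0, 0.0, -1.0]]
ft_force: [-0.2, 0.6, -0.3]
grip_width: 0.0852
gripper_force: 0.0
```

```bash
python3 -c "
from plan import *
from fit import *
p=env.get_image('scene'); q=env.get_image('top')
plan()
cv2.imwrite('pics/a12.png',cv2.resize(np.hstack([p['color'][130:390,210:400],q['color'][130:390,170:450][:,:190]]),None,fx=2.1,fy=2.1)[:,:,::-1])
for t,x in dict(jar_slim_center=(.394,-.326),jar_wide_center=(.40,-.253)).items():
    v=masks(t,[p],x)
    if v: o=fit(t,v,x,[0]); print(t,round(o.fun,3),np.round(o.x[:2],4))
"
```

```text
t 36.7 at [0.4445 0.0878 0.1585] yaw 97.5 w 0.0858 tilt [ 0.001 -0.001]
jar_slim_center 0.086 [ 0.3929 -0.3273]
jar_wide_center 0.061 [ 0.4004 -0.2535]
```

View pics/a12.png

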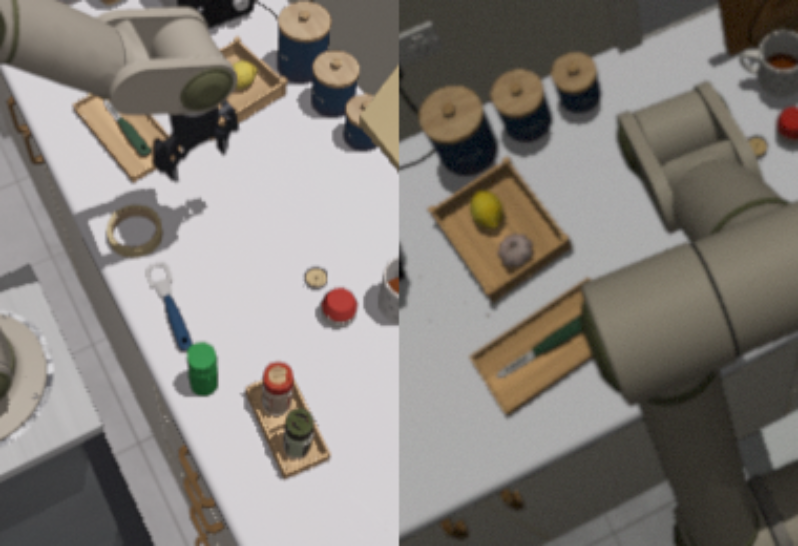

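Everything is in place: jars upright (277,385 and 298,430), lemon and garlic in the crate, peeler flat in the tray. Handing in.

```bash
python3 -c "
from rig import env
print(env.close_job())"
```

```text
the job is handed in; nothing more can be done
None
```

The job is handed in after about 37 s: both jars stand in the caddy, the garlic and lemon are in the crate, the peeler lies flat in the tray, and the arm is clear of everything.

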